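Clamp a slide carrier in the imaging holder

ROBOT

A 7-joint arm with a two-finger parallel gripper is mounted at the origin on the work surface. World frame = base frame: x ahead of the robot, y to its left, z up, the work surface at z = 0. Lengths are in m, angles in rad, forces in N, time in s.
With the tool pointing down it reaches from about 0.425 to 1.025 m from the base axis. Payload 3.6 kg.
Tool frame: the origin (TCP) lies on the centre line of the jaws, within the pads' length; the fingertips stand 8 mm ahead of it and the grasp point (between the pads) lies 11 mm behind it; z points along the fingers, y is the line along which they close (so a half turn about z gives the same grasp; the last joint's range is limited). The gripper opens to 85 mm and grips with 20 to 120 N. Pads are 22 mm wide; open, the fingers measure 114 mm over their backs; the gripper's body (76 mm by 85 mm) begins 54 mm behind the grasp point. The pads swing forward as they close: fully open they stand 13 mm farther back than shut.
Start: joints at [1.254, 0.591, 0.048, 1.609, -0.033, 0.943, -0.034], TCP at [0.16, -0.707, 0.239] pointing down, gripper open.
Joint ranges: [-2.69, 2.69], [-0.47, 2.24], [-1.27, 1.36], [0.19, 2.51], [-1.53, 4.68], [0.08, 2.07], [-3.09, 3.09]. Speed limits (rad/s): [2.57, 2.57, 3.14, 3.14, 3.14, 3.14, 3.14].

INTERFACE

Orientations are given as [roll, pitch, yaw] about the fixed x, y, z axes, in that order (R = Rz(yaw) Ry(pitch) Rx(roll)).
In Python, from bench import readout, viewer, order gives the robot as it stands. The module is installed in compiled form; this text tells all that it offers.
- The arm moves only by the tool arm_command, never from a script. Its argument "increments" is a list of rows, each a list of 7 numbers: the shift along the tool's x, y, z in m, then the turn, a rotation vector about the tool's x, y, z in rad, then the opening in per cent of the stroke, from 0 (shut) to 100 (fully open). In form: [[tx, ty, tz, ax, ay, az, gripper], ...]. A call has 1 to 12 rows; each row shifts and turns the commanded pose from where the row before left it, along the tool's axes as they then stand; what a row does not reach is not made up. A row lasts 1/10 s, in which the tool goes at most 50 mm and 8.59 degrees, less where a joint would pass 70% of its speed; a pose out of reach is approached as far as the arm can. A call is refused whole if a number of a shift passes 0.05 or a number of a turn 0.15, either way. A call with a gripper value outside its range is refused whole. The fingers move at their own pace and stop on an object; "squeeze" is the grip in N (left out, the last holds). Time passes only in rows, so rows that do not move let the fingers close. It gives the time, the measured TCP pose, the force, the opening and the grip force at its end, in the units of the state.
- readout.observe(): the state, without advancing time (a new reading comes with each control period).
- viewer.camera(name): name is "scene" or "top" or "wrist"; returns a dict with "img" (400x640x3 uint8, red, green, blue), "z_map" (400x640 float32, m along the optical axis (not along the pixel's ray), 0 where there is no reading), "fx", "fy", "cx", "cy" (pixels), "R" (3x3) and "t" (3): a world point X has camera coordinates R X + t. Camera axes: x right, y down, z forward; pixel columns grow to the right and rows downward; lengths in m; the calibration is good to about 2 mm. A picture is of the moment at which its call begins.
- order.sign_off(): hands the job in; it is judged then, once.
The state is a dict: "clock": time; "joints": joint angles; "qd": joint speeds; "joint_efforts": joint torques, N m; "tool_pos": TCP position; "tcp_rot": TCP orientation; "wrist_force": force on the tool from outside, world axes, zero at the start; "wrist_torque": the same for the moment, N m; "gripper_width": opening from 0.0 (shut) to 1.0 (fully open); "finger_force": force on a finger pad.
Only numpy, scipy, OpenCV 4.12 (cv2) and the standard library are available. Lean on these libraries where they do the work, as an engineer would, in place of code of your own. Each camera call takes 0.05 s, during which the arm holds its last target. There are 200 camera calls.

TASK

Get the glass-slide carrier ready for imaging: lay it flat and centred across the two narrow ledges of the specimen holder and let go of it, then push the sliding jaw up until the carrier is held snugly, end to end, between the two jaws, and only then flip the cam lever fully down to lock the jaw. The slide is glass: set it down gently, do not drop it or ram the jaw, and leave the tube rack, the tip box and the mouse where they are.

Things in the scene. Friction and masses are not known exactly. Their poses are not given: they have to be found in the camera images.
- carrier: slide carrier: aluminium plate 46 (x) x 120 (y) x 14 (z) mm with a glass slide let into its top, 120 g, lying face up on the bench. Origin: centre of the underside; y along its length, z up. Either end may go to either jaw. Grip it across its 46 mm width.
- holder: specimen holder, fixed to the bench: base 90 (x) x 310 (y) x 12 mm, y from -215 to +95 mm; origin on the bench under the seat. Rail 24 mm wide along y, top z 24. Fixed jaw at +y: 60 mm wide, face at y = +60 mm, top z 62; its ledge, 36 mm wide (x), reaches 24 mm from the face towards -y, top z 46. Sliding jaw opposite; open between the ledges down to the rail.
- seat (a point): centre of the carrier's underside when it is clamped: between the jaws, at ledge height, 46 mm above the bench; axes as the holder's. The carrier's length lies along y.
- jaw (a joint): sliding jaw's place in m, 0 to 0.042, growing as it opens (to holder -y). Its face stands at holder y = -0.050 - value, 0.110 + value from the fixed face: the 120 mm carrier is snug at 0.010. It starts wider. Its ledge, 36 mm wide, reaches 40 mm from its face to +y, top z 46 mm; lip 60 mm wide, 12 mm thick, top z 62. Slides with about 2 N; held fast when the lever is down.
- push_plate (a point): middle of the top edge of the upright thumb plate at the sliding jaw's outer end: plate 50 (x) x 10 (y) x 46 (z) mm, top 72 mm above the bench, standing 112 mm behind (holder -y) the moving jaw face. Push it, or pinch its 10 mm thickness, towards the fixed jaw (holder +y).
- lever (a joint): cam lever on the sliding jaw, 80 mm long: angle in rad. 0 = fully down, level, pointing to the holder's -x: jaw locked; about 1.57 = upright; 1.75 = end stop. It starts up (1.1 to 1.7) and stays where it is left. Its axis lies along the holder's y. The last 0.9 rad are stiffer, 4 to 8 N at the grip.
- lever_grip (a point): middle of the lever's black grip: round bar 14 mm thick, 42 mm long, 63 mm from the lever's pivot; 18 mm more of the grip lies beyond it. Its direction from the pivot is 10 degrees above the lever's own angle.
- lever_hinge (a point): the lever's pivot: 38.5 mm above the bench, on the holder's y axis line, 45 mm behind the moving jaw face.
- tube_rack: bystander: blue rack of capped tubes, 75 x 150 x 66 mm; origin under its centre
- tip_box: bystander: closed white pipette-tip box, 87 x 122 x 91 mm; origin under its centre
- mouse: bystander: black computer mouse on a thin mat, 105 x 60 x 33 mm; origin under its centre
There are look-alikes about, which are no part of the job. There is more than one size of the carrier; the job needs the largest.

How it is judged:
By the outcome, as a careful person would: the job done as asked, in the order asked, and still so for the second after the job is handed in, with the robot touching nothing.
It also fails if it takes over 58 s, if anything falls off the work surface, if the arm or the gripper's body presses on something with over 40 N, if the wrist force passes 120 N, or if a joint passes its speed limit or range.

## Working session

There is one attempt and no reset: what is moved stays moved. The work goes in short steps, Python scripts to look and compute and a tool call to move; the robot and the scene stay as the last step left them, time stands still between calls to the robot, and variables do not carry over. Pictures are saved under pics/ and viewed, at most 10 in all, crops included, and the job is handed in when it is done.

Besides the shell and the picture viewer there is one more tool, called after "Emit:" as name(argument=value, ...) on one line, values as JSON. arm_command: Moves the arm, as the interface text tells. Its arguments: {"type":"object","properties":{"increments":{"type":"array","items":{"type":"array","items":{"type":"number"}}},"squeeze":{"type":"number"}},"required":["increments"]}

```bash
mkdir -p pics; cat > h.py <<'E'
import numpy as np, cv2
from bench import readout, viewer, order
def cam(n,save=None):
    c=viewer.camera(n); np.savez('%s.npz'%n,**c)
    if save: cv2.imwrite('pics/'+save,c['img'][:,:,::-1])
    return c
def load(n): return dict(np.load('%s.npz'%n))
def cloud(c):
    v,u=np.mgrid[0:400,0:640]; z=c['z_map']
    P=np.stack([(u-c['cx'])/c['fx']*z,(v-c['cy'])/c['fy']*z,z],-1)
    return (P-c['t'])@c['R']
def ray(c,u,v,h):
    d=c['R'].T@np.array([(u-c['cx'])/c['fx'],(v-c['cy'])/c['fy'],1]); o=-c['R'].T@c['t']
    return o+d*(h-o[2])/d[2]
def proj(c,X):
    p=c['R']@np.array(X)+c['t']; return p[0]/p[2]*c['fx']+c['cx'],p[1]/p[2]*c['fy']+c['cy']
E
python3 - <<'E'
from h import *
print(readout.observe())
for n in('top','scene'):
    c=cam(n,n+'0.png'); print(n,c['fx'],c['cx'],c['cy'],-c['R'].T@c['t'],c['R'])
E
```

```text
{'clock': 0.0, 'joints': array([ 1.25452243,  0.59208838,  0.04832638,  1.6098856 , -0.03326149,
        0.94266011, -0.03372693]), 'qd': array([ 6.71979935e-04,  1.50824885e-03, -5.10332367e-04, -3.51001696e-04,
       -2.58277776e-04,  3.30727785e-04, -7.38894400e-05]), 'joint_efforts': array([ 2.60189827e-04, -5.48691165e+01,  1.54645085e+00, -1.98122889e+01,
        9.34295560e-03,  8.76656180e-03,  4.05609285e-06]), 'tool_pos': array([ 0.15997562, -0.70627979,  0.23814008]), 'tcp_rot': array([-3.13936195e+00,  1.71629318e-04,  2.22826632e-01]), 'wrist_force': array([-0.50349829,  0.05359373,  0.20224291]), 'wrist_torque': array([-0.02888117, -0.00525561,  0.05019709]), 'finger_force': 0.0, 'gripper_width': 0.9972558176871265}
top 470.6333580199517 319.3641981193908 209.93368106219617 [0.39158826 0.00235397 1.43067954] [[-0.02184788 -0.99975148  0.00443234]
 [-0.99615687  0.02139277 -0.08493433]
 [ 0.0848184  -0.00627094 -0.99637669]]
scene 426.16049216698144 321.30456188507026 202.97423379948617 [0.86332607 0.6439141  1.1349933 ] [[-0.88594771  0.46364284  0.01148768]
 [ 0.37873512  0.73755495 -0.55908175]
 [-0.26768705 -0.49096641 -0.82903295]]
```

View pics/top0.png

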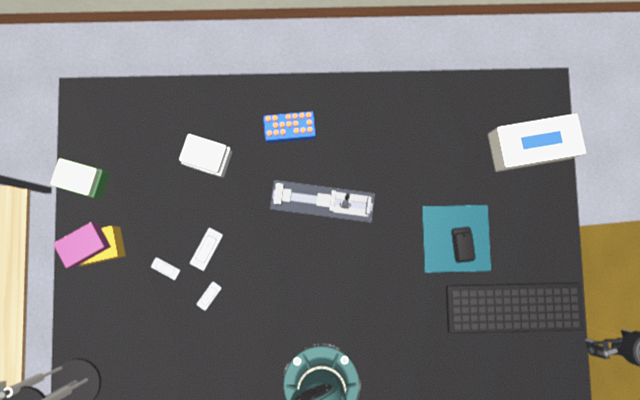

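View pics/scene0.png

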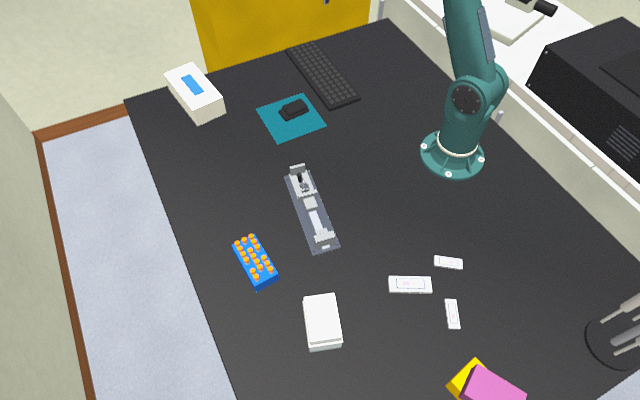

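Top view: holder at (322,201) with fixed jaw left (279,194), lever at (346,200), plate at (368,205). The largest carrier is at (206,249), with smaller ones at (165,268) and (209,295).

```bash
python3 - <<'E'
from h import *
c=load('top'); P=cloud(c); im=c['img'].astype(int); z=P[...,2]
g=im.min(2)
# carriers
m=((g>150)).astype(np.uint8); m[:225]=0; m[320:]=0; m[:,:140]=0; m[:,240:]=0
for k in cv2.findContours(m,0,1)[0]:
    if cv2.contourArea(k)<50: continue
    q=np.array([ray(c,u,v,.014)[:2] for u,v in k[:,0]],np.float32)
    r=cv2.minAreaRect(q*1000); mm=np.zeros_like(m); cv2.drawContours(mm,[k],-1,1,-1)
    print('carrier',r,np.median(z[mm>0]), 'L', np.round(cv2.boxPoints(r)).tolist())
# holder base
m=((g>55)).astype(np.uint8); m[:170]=0;m[235:]=0;m[:,:255]=0;m[:,390:]=0
k=max(cv2.findContours(m,0,1)[0],key=cv2.contourArea)
q=np.array([ray(c,u,v,.012)[:2] for u,v in k[:,0]],np.float32)
r=cv2.minAreaRect(q*1000); print('base',r, cv2.boxPoints(r).round().tolist())
print('table z',np.median(z[240:300,300:400]), 'zmap zero',(c['z_map']==0).mean())
s=c
big=cv2.resize(c['img'][170:230,260:390],None,fx=6,fy=6,interpolation=2)
s=load('scene'); b2=cv2.resize(s['img'][155:265,270:350],None,fx=5,fy=5,interpolation=2)
cv2.imwrite('pics/crop1.png',cv2.copyMakeBorder(np.hstack([cv2.resize(big,(480,222)),cv2.resize(b2[:500],(300,222))]) if 0 else b2,0,0,0,0,0)[:,:,::-1])
cv2.imwrite('pics/crop2.png',big[:,:,::-1])
E
```

```text
carrier ((263.8028259277344, 328.42205810546875), (34.397125244140625, 84.15674591064453), 53.72110366821289) 0.008542005920057353 L [[220.0, 339.0], [288.0, 290.0], [308.0, 317.0], [240.0, 367.0]]
carrier ((347.85174560546875, 458.203857421875), (84.23828887939453, 34.55839920043945), 60.89557647705078) 0.008391775975140897 L [[312.0, 430.0], [342.0, 413.0], [383.0, 487.0], [353.0, 503.0]]
carrier ((403.3409729003906, 336.0412292480469), (49.35865020751953, 123.23023986816406), 61.24092483520508) 0.013354464596062769 L [[337.0, 344.0], [445.0, 285.0], [469.0, 328.0], [361.0, 387.0]]
base ((536.80224609375, -15.347946166992188), (408.3775329589844, 195.0196990966797), 88.79157257080078) [[435.0, -217.0], [630.0, -222.0], [639.0, 187.0], [444.0, 191.0]]
table z -0.0008805318596628105 zmap zero 0.0040546875
```

View pics/crop2.png

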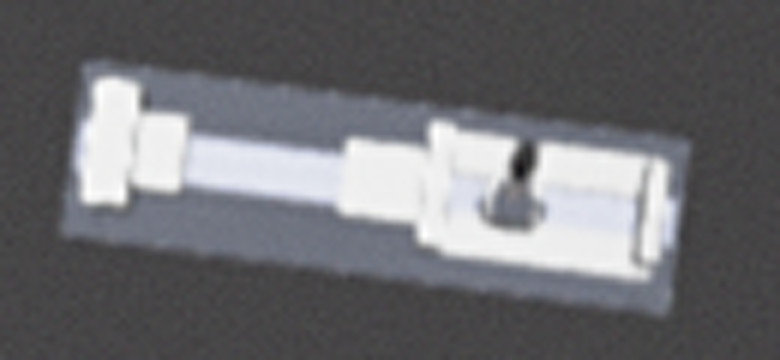

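Crop: base corners at (82,62), (690,140), (668,315), (62,235); fixed jaw face about x=140, moving jaw lip 418–448, plate near 650, lever up and leaning slightly +x in the picture.

```bash
python3 - <<'E'
from h import *
c=load('top'); P=cloud(c); im=c['img'].astype(int); z=P[...,2]
g=im.min(2)
print(g[182,275:300:4], g[215,300:310])
m=((im[...,2]>88)).astype(np.uint8); m[:175]=0;m[228:]=0;m[:,:262]=0;m[:,385:]=0
k=max(cv2.findContours(m,0,1)[0],key=cv2.contourArea)
q=np.array([ray(c,u,v,.012)[:2] for u,v in k[:,0]],np.float32)
r=cv2.minAreaRect(q*1000); print('base',r, cv2.boxPoints(r).round().tolist())
b=cv2.boxPoints(r)/1000
a=np.deg2rad(r[2]); 
# long axis dir pointing +y
(w,h)=r[1]; ang=a if w>h else a+np.pi/2
d=np.array([np.cos(ang),np.sin(ang)]); d*=np.sign(d[1]); ex=np.array([d[1],-d[0]])
o=np.array(r[0])/1000+d*.060   # centre at y=-60
print('origin',o,'yaw',np.arctan2(-ex[1]*-1,ex[0]))
# top heights
Q=(P[...,:2]-o); X=Q@ex; Y=Q@d
for lo,hi,n in((.055,.070,'hi'),(.040,.05,'ledge'),(.066,.08,'plate')):
    s=(z>lo)&(z<hi)&(abs(X)<.05)&(Y>-.25)&(Y<.11)
    hst=np.histogram(Y[s],bins=np.arange(-.22,.11,.006)); print(n,[(round(e,3),int(v)) for v,e in zip(*hst) if v])
    print(n,'mean X',X[s].mean())
s=(z>.076)&(abs(X)<.1)&(Y>-.25)&(Y<.11); print('lever',np.c_[X[s],Y[s],z[s]].round(3)[:12])
E
```

```text
[119 144 119 109 105  84  75] [67 65 67 67 69 72 70 71 74 70]
base ((540.17431640625, -15.178054809570312), (311.21075439453125, 91.82067108154297), 81.20762634277344) [[471.0, -162.0], [562.0, -176.0], [609.0, 132.0], [519.0, 146.0]]
origin [0.54934557 0.04411687] yaw -0.1534558693842188
hi [(np.float64(-0.202), 9), (np.float64(-0.196), 20), (np.float64(-0.136), 3), (np.float64(-0.13), 5), (np.float64(-0.1), 15), (np.float64(-0.094), 44), (np.float64(-0.088), 25), (np.float64(0.056), 16), (np.float64(0.062), 43), (np.float64(0.068), 42), (np.float64(0.074), 38), (np.float64(0.08), 11)]
hi mean X 0.0015340562156322367
ledge [(np.float64(-0.196), 6), (np.float64(-0.19), 1), (np.float64(-0.16), 3), (np.float64(-0.148), 6), (np.float64(-0.142), 14), (np.float64(-0.136), 10), (np.float64(-0.13), 7), (np.float64(-0.124), 15), (np.float64(-0.118), 9), (np.float64(-0.088), 7), (np.float64(-0.082), 22), (np.float64(-0.076), 24), (np.float64(-0.07), 23), (np.float64(-0.064), 25), (np.float64(-0.058), 21), (np.float64(-0.052), 23), (np.float64(-0.046), 6), (np.float64(0.032), 12), (np.float64(0.038), 23), (np.float64(0.044), 23), (np.float64(0.05), 23), (np.float64(0.056), 18), (np.float64(0.074), 2)]
ledge mean X 0.00036792146612266846
plate [(np.float64(-0.202), 26), (np.float64(-0.196), 33), (np.float64(-0.136), 1), (np.float64(-0.13), 3), (np.float64(-0.094), 2), (np.float64(-0.088), 1), (np.float64(0.062), 3), (np.float64(0.068), 2), (np.float64(0.074), 2)]
plate mean X 0.001037457145128791
lever [[ 0.02  -0.127  0.116]
 [ 0.021 -0.13   0.11 ]
 [ 0.017 -0.125  0.114]
 [ 0.017 -0.127  0.119]
 [ 0.017 -0.13   0.117]
 [ 0.018 -0.133  0.113]
 [ 0.014 -0.123  0.113]
 [ 0.015 -0.126  0.108]
 [ 0.014 -0.128  0.119]
 [ 0.014 -0.131  0.119]
 [ 0.015 -0.133  0.117]
 [ 0.011 -0.123  0.116]]
```

View pics/crop1.png

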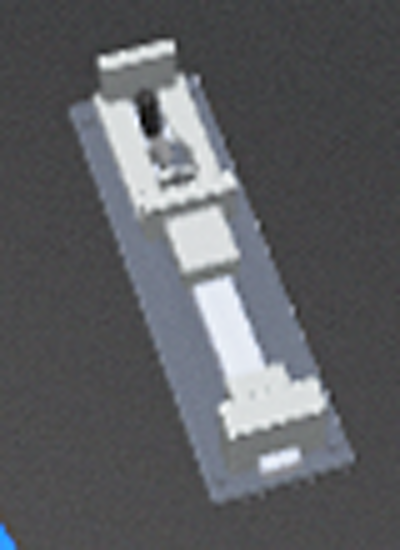

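Emit:
arm_command(increments=[[0.05, -0.007, 0, 0, 0, -0.07, 100], [0.05, -0.007, 0, 0, 0, -0.07, 100], [0.05, -0.007, 0, 0, 0, -0.072, 100], [0.05, -0.007, 0, 0, 0, -0.074, 100], [0.05, -0.007, 0, 0, 0, -0.076, 100], [0.05, -0.007, 0, 0, 0, -0.078, 100], [0.05, -0.007, 0, 0, 0, -0.08, 100], [0.05, -0.007, 0, 0, 0, -0.08, 100], [0.05, -0.007, 0, 0, 0, -0.082, 100], [0.05, -0.007, 0, 0, 0, -0.084, 100], [0.05, -0.007, 0, 0, 0, -0.086, 100], [0.05, -0.007, 0, 0, 0, -0.088, 100]])

```text
clock: 1.3
tool_pos: [0.5756, -0.3013, 0.2389]
tcp_rot: [-3.142, -0.0, 1.167]
wrist_force: [-0.1, -0.6, -0.2]
gripper_width: 0.999
finger_force: 0.0
```

Emit:
arm_command(increments=[[0.05, -0.01, 0, 0, 0, -0.08, 100], [0.05, -0.01, 0, 0, 0, -0.08, 100], [0.05, -0.01, 0, 0, 0, -0.082, 100], [0.05, -0.01, 0, 0, 0, -0.084, 100], [0.05, -0.01, 0, 0, 0, -0.086, 100], [0.05, -0.01, 0, 0, 0, -0.088, 100], [0.05, -0.01, 0, 0, 0, -0.09, 100], [0.05, -0.01, 0, 0, 0, -0.092, 100], [0.05, -0.01, 0, 0, 0, -0.094, 100], [0.05, -0.01, 0, 0, 0, -0.096, 100], [0.05, -0.01, 0, 0, 0, -0.1, 100], [0.05, 0, 0, 0, 0, -0.1, 100]])

```text
clock: 2.5
tool_pos: [0.4353, 0.2574, 0.239]
tcp_rot: [-3.14, 0.0, 2.239]
wrist_force: [0.5, 0.3, 0.3]
gripper_width: 1.003
finger_force: 0.0
```

```bash
cat >> h.py <<'E'
from scipy.spatial.transform import Rotation as Ro
def togo(x,y,z,yaw):
    s=readout.observe(); R=Ro.from_euler('xyz',s['tcp_rot']); p=s['tool_pos']
    G=Ro.from_euler('xyz',[np.pi,0,yaw])
    print('clk %.2f'%s['clock'],'pos',p.round(4),'rot',s['tcp_rot'].round(3),'q',s['joints'].round(2),'F',s['wrist_force'].round(1))
    print('shift(tool)',R.inv().apply(np.array([x,y,z])-p).round(4),'turn',(R.inv()*G).as_rotvec().round(4))
E
python3 - <<'E'
from h import *
togo(.4033,.336,.16,2.642)
E
```

```text
clk 2.50 pos [0.4353 0.2574 0.239 ] rot [-3.14   0.     2.239] q [-0.14  0.37 -0.62  2.08  0.31  0.78 -0.28] F [0.5 0.3 0.3]
shift(tool) [0.0815 0.0236 0.079 ] turn [-1.200e-03  2.000e-04 -4.035e-01]
```

Emit:
arm_command(increments=[[0.04, 0.012, 0.03, 0, 0, 0, 100], [0.0415, 0.0116, 0.029, 0, 0, -0.1, 100], [0, 0, 0.01, 0, 0, -0.1, 100], [0, 0, 0.01, 0, 0, -0.1, 100], [0, 0, 0, 0, 0, -0.1, 100], [0, 0, 0, 0, 0, 0, 100]])

```text
clock: 3.1
tool_pos: [0.4061, 0.3325, 0.1614]
tcp_rot: [-3.14, -0.001, 2.635]
wrist_force: [-0.3, -0.1, -0.0]
gripper_width: 1.0
finger_force: 0.0
```

```bash
cat > car.py <<'E'
from h import *
c=cam('wrist','wr1.png'); im=c['img'].astype(int)
print('cam',-c['R'].T@c['t'])
m=(im.min(2)>150).astype(np.uint8)
for k in cv2.findContours(m,0,1)[0]:
    if cv2.contourArea(k)<800: continue
    q=np.array([ray(c,u,v,.014)[:2] for u,v in k[:,0]],np.float32)
    print(cv2.boundingRect(k),[np.round(x,2) for x in cv2.minAreaRect(q*1000)])
togo(.4033,.336,.010,2.642)
E
python3 car.py
```

```text
cam [0.34375894 0.36712422 0.29619769]
(294, 111, 57, 137) [array([405.45, 336.02]), array([ 46.21, 119.53]), np.float64(61.19)]
(373, 24, 109, 45) [array([349.89, 457.75]), array([80.73, 31.  ]), np.float64(60.97)]
(205, 0, 45, 90) [array([273.92, 324.88]), array([31.65, 63.56]), np.float64(53.72)]
clk 3.15 pos [0.4064 0.3327 0.1618] rot [-3.141e+00 -1.000e-03  2.633e+00] q [-0.29  0.53 -0.65  2.1   0.51  0.67 -0.22] F [-0.1 -0.1 -0.8]
shift(tool) [0.0042 0.0015 0.1518] turn [-0.0006 -0.0007 -0.0093]
```

View pics/wr1.png

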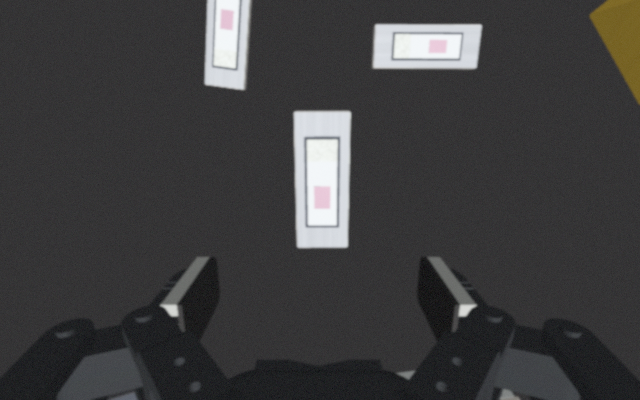

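Wrist view: the large carrier (322,180), 46×120 mm as specified, aligned between the fingers.

Emit:
arm_command(increments=[[0.003, 0.002, 0.04, 0, 0, -0.006, 100], [0, 0, 0.04, 0, 0, 0, 100], [0, 0, 0.03, 0, 0, 0, 100], [0, 0, 0.02, 0, 0, 0, 100], [0, 0, 0.01, 0, 0, 0, 100], [0, 0, 0.008, 0, 0, 0, 100], [0, 0, 0, 0, 0, 0, 100], [0, 0, 0, 0, 0, 0, 70]], squeeze=30)

```text
clock: 3.95
tool_pos: [0.4053, 0.3365, 0.0149]
tcp_rot: [3.14, 0.0, 2.64]
wrist_force: [-0.1, -0.8, -0.2]
gripper_width: 0.855
finger_force: 0.0
```

Emit:
arm_command(increments=[[0, 0, 0.004, 0, 0, 0, 60], [0, 0, 0, 0, 0, 0, 50], [0, 0, 0, 0, 0, 0, 40], [0, 0, 0, 0, 0, 0, 40], [0, 0, 0, 0, 0, 0, 40], [0, 0, 0, 0, 0, 0, 40]], squeeze=30)

```text
clock: 4.55
tool_pos: [0.4052, 0.3363, 0.0107]
tcp_rot: [3.141, 0.001, 2.641]
wrist_force: [-0.5, -0.8, 5.6]
gripper_width: 0.526
finger_force: 31.3
```

Emit:
arm_command(increments=[[0, 0, -0.01, 0, 0, 0, 40], [0, 0, -0.03, 0, 0, 0, 40], [0, 0, -0.04, 0, 0, 0, 40], [0, 0, -0.04, 0, 0, 0, 40], [-0.02, -0.014, -0.04, 0, 0, 0, 40], [-0.038, -0.027, 0, 0, 0, 0, 40], [-0.038, -0.027, 0, 0, 0, 0, 40], [-0.038, -0.027, 0, 0, 0, 0, 40], [-0.038, -0.027, 0, 0, 0, 0, 40], [-0.038, -0.027, 0, 0, 0, 0, 40], [-0.038, -0.027, 0, 0, 0, 0, 40], [-0.018, -0.012, 0, 0, 0, 0, 40]])

```text
clock: 5.75
tool_pos: [0.5489, 0.0374, 0.1699]
tcp_rot: [-3.139, 0.001, 2.634]
wrist_force: [0.1, -0.1, -0.4]
gripper_width: 0.528
finger_force: 31.3
```

Emit:
arm_command(increments=[[0, 0, 0, 0, 0, 0.06, 40], [0, 0, 0, 0, 0, 0.12, 40], [0, 0, 0, 0, 0, 0.12, 40], [0, 0, 0, 0, 0, 0.12, 40], [0, 0, 0, 0, 0, 0.12, 40], [0, 0, 0, 0, 0, 0.12, 40], [0, 0, 0, 0, 0, 0.12, 40], [0, 0, 0, 0, 0, 0.12, 40], [0, 0, 0, 0, 0, 0.12, 40], [0, 0, 0, 0, 0, 0.12, 40], [0, 0, 0, 0, 0, 0.08, 40], [0, 0, 0, 0, 0, 0, 40]])

```text
clock: 6.95
tool_pos: [0.5473, 0.0436, 0.1703]
tcp_rot: [-3.141, 0.0, 1.421]
wrist_force: [-0.1, 0.1, -0.8]
gripper_width: 0.525
finger_force: 31.3
```

```bash
python3 - <<'E'
from h import *
c=cam('wrist','wr2.png')
togo(.5493,.0441,.12,1.4175)
E
```

```text
clk 7.00 pos [0.5474 0.0435 0.1703] rot [-3.141  0.     1.423] q [ 0.1   0.49 -0.35  2.05  0.27  0.65 -0.58] F [ 0.6  0.4 -1.3]
shift(tool) [0.0008 0.0018 0.0503] turn [-0.0006  0.0002  0.0053]
```

View pics/wr2.png

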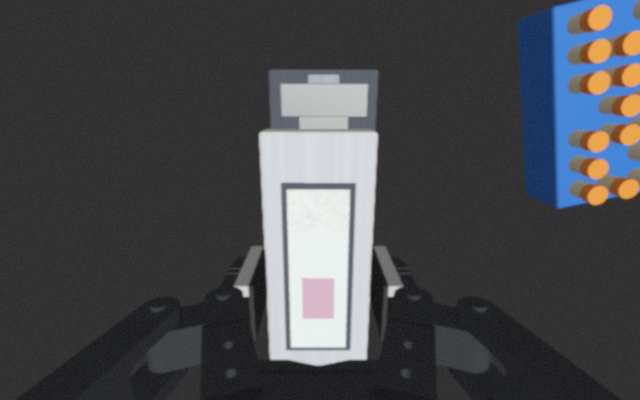

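Wrist view: carrier held straight, front edge at row 131 (cols 260–378); fixed-jaw top at rows 84–117, cols 281–367, so carrier is a few mm off to one side.

```bash
cat > jaw.py <<'E'
from h import *
c=load('wrist'); im=c['img'].astype(int); g=im.min(2)
s=readout.observe(); p=s['tool_pos']; zt=p[2]-.0107+.014
yaw=s['tcp_rot'][2]; tx=np.array([np.cos(yaw),np.sin(yaw)]); ty=np.array([np.sin(yaw),-np.cos(yaw)])
def T(w): return np.array([(w[:2]-p[:2])@tx,(w[:2]-p[:2])@ty])*1000
def ed(a,lo,hi,t):  # columns/rows above threshold
    i=np.where(a>t)[0]; return i.min()+lo,i.max()+lo
for v in(88,95,105,112):
    l,r=ed(g[v,240:410],240,0,130); print(v,'jaw',l,r,T(ray(c,l-.5,v,.062)).round(1),T(ray(c,r+.5,v,.062)).round(1))
for v in(73,77):
    a=im[v,240:410,2]; l,r=ed(a,240,0,70); print(v,'base',l,r,T(ray(c,l-.5,v,.012)).round(1),T(ray(c,r+.5,v,.012)).round(1))
for v in(140,160,180,200):
    l,r=ed(g[v,240:410],240,0,150); print(v,'car',l,r,T(ray(c,l-.5,v,zt)).round(1),T(ray(c,r+.5,v,zt)).round(1))
for u in (270,290,310,330,350):
    print(u,'g',[(v,int(g[v,u])) for v in range(64,136,2)] if u==310 else '')
np.set_printoptions(linewidth=200)
for u in(290,310,350): print(g[64:136,u])
E
python3 jaw.py
```

```text
88 jaw 280 368 [ 78.8 -25.3] [78.7 35.4]
95 jaw 280 367 [ 74.2 -25.5] [74.2 34.9]
105 jaw 281 367 [ 67.6 -25. ] [67.6 35.2]
112 jaw 281 366 [ 62.9 -25.1] [62.9 34.7]
73 base 268 378 [ 91.8 -40.1] [91.7 50.1]
77 base 268 378 [ 88.7 -40.3] [88.6 50.2]
140 car 259 377 [ 56.7 -21.9] [56.6 23.9]
160 car 260 376 [ 48.9 -21.9] [48.9 23.9]
180 car 261 375 [ 40.9 -21.9] [40.9 23.9]
200 car 262 374 [ 32.6 -21.9] [32.5 23.9]
270 g 
290 g 
310 g [(64, 50), (66, 43), (68, 54), (70, 87), (72, 98), (74, 131), (76, 173), (78, 175), (80, 174), (82, 169), (84, 179), (86, 194), (88, 194), (90, 193), (92, 193), (94, 193), (96, 190), (98, 192), (100, 190), (102, 189), (104, 190), (106, 189), (108, 191), (110, 187), (112, 186), (114, 184), (116, 175), (118, 187), (120, 188), (122, 190), (124, 189), (126, 187), (128, 177), (130, 146), (132, 196), (134, 215)]
330 g 
350 g 
[ 51  52  53  48  58  72  91  97  95  98  98  98  98  97  96  97  94  94 102 134 168 187 193 191 192 193 191 191 191 189 190 191 188 190 191 189 190 187 189 189 188 187 188 187 186 186 186 185 185
 184 183 169 139 109  96  96  95  94  95  94  98  97  91  98 105 124 138 165 192 208 212 213]
[ 50  52  43  52  54  73  87  96  98 105 131 162 173 174 175 176 174 174 169 168 179 193 194 193 194 193 193 193 193 194 193 191 190 190 192 191 190 191 189 190 190 189 189 189 191 188 187 187 186
 187 184 180 175 180 187 188 188 190 190 189 189 189 187 187 177 157 146 168 196 211 215 216]
[ 51  49  51  50  51  69  88  94  94  92  96  97  95  94  98  97  95  96 102 132 168 190 196 197 196 196 196 195 195 195 195 195 194 195 194 191 193 194 194 192 193 192 193 194 192 192 191 192 191
 191 189 179 154 118 100  96  97  95  97  97  97  95  95  99 108 125 141 166 196 210 214 214]
```

Emit:
arm_command(increments=[[-0.004, 0.004, 0.01, 0, 0, 0.005, 40], [0, 0, 0.03, 0, 0, 0, 40], [0, 0, 0.03, 0, 0, 0, 40], [0, 0, 0.015, 0, 0, 0, 40], [0, 0, 0.01, 0, 0, 0, 40], [0, 0, 0, 0, 0, 0, 40], [0, 0, 0, 0, 0, 0, 40]])

```text
clock: 7.7
tool_pos: [0.5517, 0.0389, 0.0753]
tcp_rot: [3.141, -0.0, 1.416]
wrist_force: [0.5, -0.3, -0.8]
gripper_width: 0.525
finger_force: 31.2
```

```bash
python3 - <<'E'
from h import *
c=cam('wrist','wr3.png')
togo(.5513,.0400,.0567,1.4175)
s=cam('scene'); b=cv2.resize(s['img'][130:270,240:380],None,fx=4,fy=4,interpolation=2)
cv2.imwrite('pics/cmp3.png',np.hstack([cv2.resize(c['img'][:,200:450],(340,544)),b[:544,:460]])[:,:,::-1])
E
cat > e.py <<'E'
E
```

```text
clk 7.75 pos [0.552  0.039  0.0758] rot [ 3.140e+00 -1.000e-03  1.416e+00] q [ 0.04  0.63 -0.26  2.1   0.36  0.45 -0.65] F [-0.6 -0.7 -1. ]
shift(tool) [ 0.0009 -0.0009  0.0191] turn [ 0.0013 -0.0005 -0.0016]
```

View pics/cmp3.png

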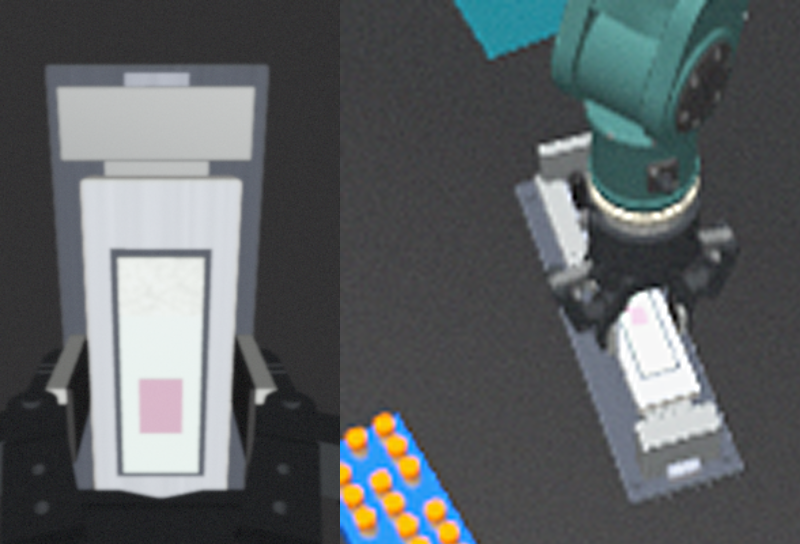

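Carrier front end in this view centres at about 161, jaw and ledge at about 157: roughly aligned; measure.

```bash
cat > jaw.py <<'E'
from h import *
c=load('wrist'); im=c['img'].astype(int); g=im.min(2)
s=readout.observe(); p=s['tool_pos']; zt=p[2]-.0107+.014
yaw=s['tcp_rot'][2]; tx=np.array([np.cos(yaw),np.sin(yaw)]); ty=np.array([np.sin(yaw),-np.cos(yaw)])
def T(w): return np.array([(w[:2]-p[:2])@tx,(w[:2]-p[:2])@ty])*1000
def row(n,v,h,t,b=False):
    a=(im[v,:,2] if b else g[v])>t; i=320+0
    l=320
    while a[l-1]: l-=1
    r=320
    while a[r+1]: r+=1
    A,B=T(ray(c,l-.5,v,h)),T(ray(c,r+.5,v,h)); print(n,v,l,r,A.round(1),B.round(1),'mid',((A+B)/2).round(2),'w',(B-A)[1].round(1))
for v in(66,80,95,110): row('jaw',v,.062,140)
row('base',52,.012,72,True); row('base',57,.012,72,True)
row('ledge',124,.046,140)
for v in(137,150,165,178): row('car',v,zt,140)
for u in(290,320,350): print(g[44:140,u].tolist())
E
python3 jaw.py
```

```text
jaw 66 242 387 [ 84.5 -30.6] [84.5 29. ] mid [84.49 -0.82] w 59.6
jaw 80 243 386 [ 79.1 -30.6] [79.1 28.9] mid [79.1  -0.83] w 59.4
jaw 95 244 385 [ 73.2 -30.5] [73.2 28.8] mid [73.18 -0.85] w 59.3
jaw 110 245 384 [ 67.1 -30.5] [67.1 28.7] mid [67.12 -0.86] w 59.2
base 52 233 397 [ 95.8 -45.6] [95.9 43.6] mid [95.84 -1.  ] w 89.1
base 57 233 397 [ 93.3 -45.7] [93.4 43.7] mid [93.34 -1.01] w 89.5
ledge 124 277 353 [ 60.2 -19. ] [60.2 17.5] mid [60.19 -0.8 ] w 36.5
car 137 259 377 [ 57.7 -22.1] [57.7 23.3] mid [57.69  0.62] w 45.4
car 150 259 376 [ 52.7 -22.3] [52.7 23.2] mid [52.73  0.43] w 45.6
car 165 260 376 [ 46.8 -22.2] [46.9 23.5] mid [46.86  0.63] w 45.7
car 178 261 375 [ 41.6 -22.1] [41.7 23.4] mid [41.66  0.63] w 45.5
[49, 51, 59, 69, 93, 93, 95, 96, 94, 100, 107, 110, 112, 111, 114, 110, 111, 111, 116, 136, 164, 183, 188, 192, 192, 193, 192, 194, 192, 191, 192, 190, 191, 190, 192, 192, 191, 191, 191, 191, 190, 190, 189, 190, 190, 189, 189, 189, 189, 188, 189, 189, 187, 187, 188, 188, 187, 188, 186, 186, 187, 186, 186, 185, 187, 184, 184, 186, 186, 183, 184, 182, 173, 162, 16
[... 343 characters left out ...]
0, 190, 189, 191, 189, 190, 190, 191, 189, 191, 188, 188, 189, 188, 188, 189, 187, 186, 187, 188, 189, 187, 186, 184, 176, 162, 161, 179, 188, 190, 191, 189, 190, 190, 189, 187, 176, 157, 145, 165, 191, 209, 211, 212, 212, 212, 213, 211]
[50, 51, 55, 76, 90, 96, 94, 95, 93, 99, 94, 97, 94, 94, 96, 97, 95, 96, 103, 134, 169, 186, 195, 196, 196, 195, 196, 195, 195, 196, 194, 195, 195, 193, 194, 194, 195, 193, 194, 193, 194, 194, 194, 192, 193, 192, 193, 192, 193, 192, 193, 192, 191, 192, 191, 191, 191, 191, 190, 190, 189, 190, 191, 191, 189, 189, 190, 191, 189, 189, 188, 185, 178, 162, 162, 180, 189, 190, 190, 190, 190, 190, 189, 186, 178, 159, 146, 167, 193, 209, 215, 214, 214, 214, 215, 214]
```

Emit:
arm_command(increments=[[0, -0.0014, 0.006, 0, 0, 0, 40], [0, 0, 0.005, 0, 0, 0, 40], [0, 0, 0.003, 0, 0, 0, 40], [0, 0, 0.002, 0, 0, 0, 40], [0, 0, 0.001, 0, 0, 0, 40], [0, 0, 0.0005, 0, 0, 0, 40], [0, 0, 0, 0, 0, 0, 40]])

```text
clock: 8.5
tool_pos: [0.55, 0.0391, 0.0577]
tcp_rot: [3.142, 0.0, 1.416]
wrist_force: [0.5, 0.3, -1.4]
gripper_width: 0.53
finger_force: 31.3
```

Emit:
arm_command(increments=[[0, 0, 0.0007, 0, 0, 0, 40], [0, 0, 0.0005, 0, 0, 0, 40], [0, 0, 0, 0, 0, 0, 40]])

```text
clock: 8.8
tool_pos: [0.55, 0.0391, 0.0568]
tcp_rot: [3.141, 0.0, 1.416]
wrist_force: [-1.5, -0.7, 2.4]
gripper_width: 0.528
finger_force: 31.5
```

Emit:
arm_command(increments=[[0, 0, 0.0003, 0, 0, 0, 45], [0, 0, 0, 0, 0, 0, 54], [0, 0, 0, 0, 0, 0, 58], [0, 0, 0, 0, 0, 0, 65], [0, 0, 0, 0, 0, 0, 75], [0, 0, 0, 0, 0, 0, 85]], squeeze=20)

```text
clock: 9.4
tool_pos: [0.5499, 0.0391, 0.0561]
tcp_rot: [-3.141, -0.0, 1.416]
wrist_force: [-0.3, -0.5, 0.1]
gripper_width: 0.849
finger_force: 0.0
```

Emit:
arm_command(increments=[[0, 0, -0.005, 0, 0, 0, 85], [0, 0, -0.02, 0, 0, 0, 85], [0, 0, -0.03, 0, 0, 0, 85], [0, 0, -0.04, 0, 0, 0, 85], [0, 0, -0.04, 0, 0, 0, 60], [0, 0, -0.03, 0, 0, 0, 40], [0, 0, 0, 0, 0, 0, 30]])

```text
clock: 10.1
tool_pos: [0.5529, 0.0398, 0.2261]
tcp_rot: [3.132, -0.002, 1.416]
wrist_force: [0.8, 0.8, -1.0]
gripper_width: 0.342
finger_force: 0.0
```

```bash
python3 - <<'E'
from h import *
togo(.55,.04,.2,1.4175)
c=cam('wrist'); s=cam('scene'); b=cv2.resize(s['img'][130:270,240:380],None,fx=4,fy=4,interpolation=2)
cv2.imwrite('pics/cmp4.png',np.hstack([cv2.resize(c['img'][:,200:450],(340,544)),b[:544,:460]])[:,:,::-1])
E
```

```text
clk 10.10 pos [0.5529 0.0398 0.2261] rot [ 3.132e+00 -2.000e-03  1.416e+00] q [ 0.14  0.41 -0.39  2.    0.22  0.76 -0.54] F [ 0.8  0.8 -1. ]
shift(tool) [-0.0003 -0.0032  0.026 ] turn [ 0.0094 -0.0024 -0.0019]
```

View pics/cmp4.png

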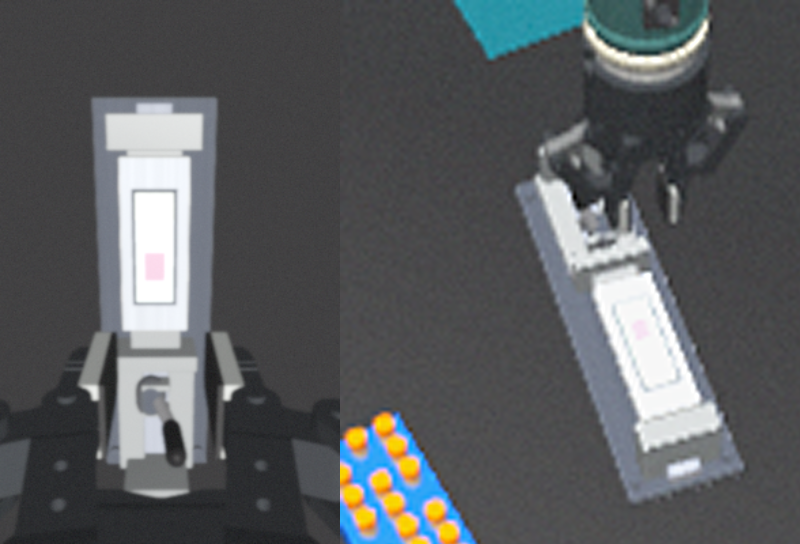

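Carrier lies flat and straight on both ledges (cols 118–190, rows 155–330 in the left view), the lever is up, and the fixed jaw has a small gap. Now the fingers go shut and behind the plate.

Emit:
arm_command(increments=[[-0.03, -0.0015, 0, 0, 0, 0, 0], [-0.047, 0, 0, 0, 0, 0, 0], [-0.047, 0, 0, 0, 0, 0, 0], [-0.047, 0, 0, 0, 0, 0, 0], [-0.047, 0, 0, 0, 0, 0, 0], [-0.02, 0, 0, 0, 0, 0, 0], [0, 0, 0, 0, 0, 0, 0], [0, 0, 0.02, 0, 0, 0, 0], [0, 0, 0.03, 0, 0, 0, 0]])

```text
clock: 11.1
tool_pos: [0.5128, -0.1946, 0.1711]
tcp_rot: [3.139, -0.001, 1.417]
wrist_force: [0.6, 0.6, 1.3]
gripper_width: 0.002
finger_force: 0.0
```

```bash
python3 - <<'E'
from h import *
togo(.514,-.1923,.053,1.417)
c=cam('wrist','wr5.png')
E
```

```text
clk 11.10 pos [ 0.5128 -0.1946  0.1711] rot [ 3.139e+00 -1.000e-03  1.417e+00] q [ 0.53  0.48 -0.33  2.06  0.25  0.64 -0.12] F [0.6 0.6 1.3]
shift(tool) [0.0023 0.0005 0.1181] turn [ 0.0025 -0.0007 -0.    ]
```

View pics/wr5.png

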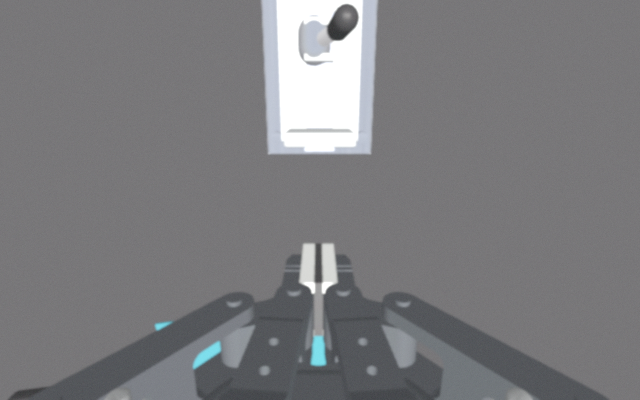

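Plate top at (321,138), fingers at column 319 behind it, well aligned and clear. Descend, then push gently.

Emit:
arm_command(increments=[[0.001, 0, 0.035, 0, 0, 0, 0], [0, 0, 0.035, 0, 0, 0, 0], [0, 0, 0.03, 0, 0, 0, 0], [0, 0, 0.018, 0, 0, 0, 0], [0, 0, 0, 0, 0, 0, 0], [0.006, 0, 0, 0, 0, 0, 0], [0.005, 0, 0, 0, 0, 0, 0], [0.004, 0, 0, 0, 0, 0, 0], [0.003, 0, 0, 0, 0, 0, 0], [0.002, 0, 0, 0, 0, 0, 0]])

```text
clock: 12.15
tool_pos: [0.5154, -0.1746, 0.0539]
tcp_rot: [3.14, 0.0, 1.416]
wrist_force: [-0.3, -0.7, -0.1]
gripper_width: -0.002
finger_force: 0.0
```

Emit:
arm_command(increments=[[0.003, 0, 0, 0, 0, 0, 0], [0.003, 0, 0, 0, 0, 0, 0], [0.003, 0, 0, 0, 0, 0, 0], [0.003, 0, 0, 0, 0, 0, 0], [0.002, 0, 0, 0, 0, 0, 0], [0.002, 0, 0, 0, 0, 0, 0]])

```text
clock: 12.75
tool_pos: [0.5173, -0.1597, 0.0532]
tcp_rot: [-3.141, 0.001, 1.415]
wrist_force: [-0.9, -2.7, -0.0]
gripper_width: -0.001
finger_force: 0.9
```

Emit:
arm_command(increments=[[0.002, 0, 0, 0, 0, 0, 0], [0.002, 0, 0, 0, 0, 0, 0], [0.002, 0, 0, 0, 0, 0, 0], [0.002, 0, 0, 0, 0, 0, 0], [0.0015, 0, 0, 0, 0, 0, 0], [0.001, 0, 0, 0, 0, 0, 0]])

```text
clock: 13.35
tool_pos: [0.519, -0.1486, 0.0532]
tcp_rot: [-3.141, -0.0, 1.416]
wrist_force: [-1.2, -1.2, 0.2]
gripper_width: 0.006
finger_force: 0.9
```

Emit:
arm_command(increments=[[0.001, 0, 0, 0, 0, 0, 0], [0.001, 0, 0, 0, 0, 0, 0], [0.001, 0, 0, 0, 0, 0, 0], [0.001, 0, 0, 0, 0, 0, 0], [0, 0, 0, 0, 0, 0, 0]])

```text
clock: 13.85
tool_pos: [0.5196, -0.1446, 0.0532]
tcp_rot: [-3.141, -0.0, 1.416]
wrist_force: [-0.1, -0.6, 0.8]
gripper_width: -0.001
finger_force: 0.6
```

Emit:
arm_command(increments=[[0.001, 0, 0, 0, 0, 0, 0], [0.0007, 0, 0, 0, 0, 0, 0], [0, 0, 0, 0, 0, 0, 0]])

```text
clock: 14.15
tool_pos: [0.5199, -0.1431, 0.0532]
tcp_rot: [-3.142, -0.0, 1.416]
wrist_force: [-0.5, -1.2, 1.5]
gripper_width: -0.004
finger_force: 0.7
```

Emit:
arm_command(increments=[[0.0007, 0, 0, 0, 0, 0, 0], [0.0007, 0, 0, 0, 0, 0, 0], [0.0005, 0, 0, 0, 0, 0, 0]])

```text
clock: 14.45
tool_pos: [0.5201, -0.1418, 0.0532]
tcp_rot: [-3.141, 0.001, 1.416]
wrist_force: [0.1, -3.8, 0.7]
gripper_width: 0.003
finger_force: 1.8
```

```bash
cat > gap.py <<'E'
from h import *
o=np.array([.5506,.0428]); d=np.array([.1537,.988]); ex=np.array([d[1],-d[0]])
s=readout.observe(); print('Y tcp',(s['tool_pos'][:2]-o)@d, s['wrist_force'].round(1))
import sys
c=cam('wrist'); g=c['img'].min(2)
cc=[]
for X in(-.012,0,.012):
  a=[]
  for Y in np.arange(-.08,.09,.001):
    u,v=proj(c,[*(o+ex*X+d*Y),.06]); 
    a.append(int(g[int(round(v)),int(round(u))]) if 0<=u<639 and 0<=v<399 else -1)
  print(a)
E
python3 gap.py
```

```text
Y tcp -0.18706666757989393 [ 0.1 -3.8  0.7]
[-1, -1, -1, -1, -1, -1, -1, -1, -1, -1, -1, -1, -1, -1, -1, -1, -1, -1, -1, -1, -1, -1, -1, -1, -1, -1, -1, -1, -1, -1, -1, -1, -1, -1, -1, -1, -1, -1, -1, -1, -1, -1, -1, -1, -1, -1, -1, -1, -1, -1, -1, -1, -1, -1, -1, -1, -1, -1, -1, -1, -1, -1, -1, -1, -1, -1, -1, -1, -1, -1, -1, -1, -1, -1, -1, -1, -1, -1, -1, -1, -1, -1, -1, -1, -1, -1, -1, -1, -1, -1, -1, -1, -1, -1, -1, -1, -1, -1, -1, -1, -1, -1, -1, -1, -1, -1, -1, -1, -1, -1, -1, -1, -1, -1, -1, -1, -1, -1, -1, -1, -1, -1, -1, -1, -1, -1, -1, -1, -1, -1, -1, -1, -1, -1, -1, -1, -1, -1, -1, -1, -1, -1, -1, -1, -1, -1, -1, -1, -1, -1, -1, -1, -1, -1, -1, -1, -1, -1, -1, -1, -1, -1, -1, -1, -1, -1, -1, -1, -1, -1]
[-1, -1, -1, -1, -1, -1, -1, -1, -1, -1, -1, -1, -1, -1, -1, -1, -1, -1, -1, -1, -1, -1, -1, -1, -1, -1, -1, -1, -1, -1, -1, -1, -1, -1, -1, -1, -1, -1, -1, -1, -1, -1, -1, -1, -1, -1, -1, -1, -1, -1, -1, -1, -1, -1, -1, -1, -1, -1, -1, -1, -1, -1, -1, -1, -1, -1, -1, -1, -1, -1, -1, -1, -1, -1, -1, -1, -1, -1, -1, -1, -1, -1, -1, -1, -1, -1, -1, -1, -1, -1, -1, -1, -1, -1
[... 286 characters left out ...]
-1, -1, -1, -1, -1]
[-1, -1, -1, -1, -1, -1, -1, -1, -1, -1, -1, -1, -1, -1, -1, -1, -1, -1, -1, -1, -1, -1, -1, -1, -1, -1, -1, -1, -1, -1, -1, -1, -1, -1, -1, -1, -1, -1, -1, -1, -1, -1, -1, -1, -1, -1, -1, -1, -1, -1, -1, -1, -1, -1, -1, -1, -1, -1, -1, -1, -1, -1, -1, -1, -1, -1, -1, -1, -1, -1, -1, -1, -1, -1, -1, -1, -1, -1, -1, -1, -1, -1, -1, -1, -1, -1, -1, -1, -1, -1, -1, -1, -1, -1, -1, -1, -1, -1, -1, -1, -1, -1, -1, -1, -1, -1, -1, -1, -1, -1, -1, -1, -1, -1, -1, -1, -1, -1, -1, -1, -1, -1, -1, -1, -1, -1, -1, -1, -1, -1, -1, -1, -1, -1, -1, -1, -1, -1, -1, -1, -1, -1, -1, -1, -1, -1, -1, -1, -1, -1, -1, -1, -1, -1, -1, -1, -1, -1, -1, -1, -1, -1, -1, -1, -1, -1, -1, -1, -1, -1]
```

Emit:
arm_command(increments=[[0.0005, 0, 0, 0, 0, 0, 0], [0.0005, 0, 0, 0, 0, 0, 0], [0, 0, 0, 0, 0, 0, 0]])

```text
clock: 14.8
tool_pos: [0.5201, -0.1418, 0.0532]
tcp_rot: [-3.141, 0.002, 1.415]
wrist_force: [-0.7, -5.1, 0.9]
gripper_width: -0.002
finger_force: 2.7
```

Emit:
arm_command(increments=[[0.0007, 0, 0, 0, 0, 0, 0], [0.0007, 0, 0, 0, 0, 0, 0], [0, 0, 0, 0, 0, 0, 0]])

```text
clock: 15.1
tool_pos: [0.52, -0.1417, 0.0532]
tcp_rot: [-3.141, 0.003, 1.413]
wrist_force: [-0.8, -7.8, 1.4]
gripper_width: 0.003
finger_force: 3.8
```

Emit:
arm_command(increments=[[-0.003, 0, 0, 0, 0, 0, 0], [-0.012, 0, 0, 0, 0, 0, 0], [-0.012, 0, 0, 0, 0, 0, 0], [0, 0, -0.03, 0, 0, 0, 0], [0, 0, -0.045, 0, 0, 0, 0], [0, 0, -0.045, 0, 0, 0, 0], [0.01, 0, -0.03, 0, 0, 0, 0], [0.04, 0, 0, 0, 0, 0, 0], [0.03, 0, 0, 0, 0, 0, 0], [0, 0, 0, 0, 0, 0, 0]])

```text
clock: 16.1
tool_pos: [0.5298, -0.0816, 0.2041]
tcp_rot: [3.139, -0.003, 1.423]
wrist_force: [-0.9, 0.9, -0.7]
gripper_width: -0.001
finger_force: 0.0
```

```bash
cat > gap.py <<'E'
from h import *
o=np.array([.5506,.0428]); d=np.array([.1537,.988]); ex=np.array([d[1],-d[0]])
s=readout.observe(); print('tcp',s['tool_pos'],'Y tcp',(s['tool_pos'][:2]-o)@d, s['wrist_force'].round(1))
c=cam('wrist'); g=c['img'].min(2); k=c['img'].max(2)
for X in(-.012,.012):
  for lo,hi in((-.076,-.044),(.045,.09)):
    a=[]
    for Y in np.arange(lo,hi,.001):
      u,v=proj(c,[*(o+ex*X+d*Y),.061]); 
      a.append(int(g[int(round(v)),int(round(u))]) if 0<=u<639 and 0<=v<399 else -1)
    print(X,lo,a)
P=cloud(c); Q=P[...,:2]-o; X=Q@ex; Y=Q@d; z=P[...,2]
m=(k<60)&(z>.08)&(abs(X)<.06)&(Y>-.16)&(Y<-.06)
print('lever pts',m.sum()); 
if m.sum():
  for zz in np.arange(.08,.13,.006):
    w=m&(z>=zz)&(z<zz+.006)
    if w.sum()>5: print(round(zz,3),X[w].min().round(4),X[w].mean().round(4),X[w].max().round(4),Y[w].mean().round(4),w.sum())
E
python3 gap.py
```

```text
tcp [ 0.52980982 -0.08160142  0.20410263] Y tcp -0.12610405831524912 [-0.9  0.9 -0.7]
-0.012 -0.076 [221, 222, 224, 215, 204, 207, 215, 220, 221, 221, 222, 224, 225, 225, 226, 219, 212, 236, 240, 241, 242, 242, 243, 243, 243, 243, 242, 242, 243, 243, 243, 242]
-0.012 0.045 [-1, -1, -1, -1, -1, -1, -1, -1, -1, -1, -1, -1, -1, -1, -1, -1, -1, -1, -1, -1, -1, -1, -1, -1, -1, -1, -1, -1, -1, -1, -1, -1, -1, -1, -1, -1, -1, -1, -1, -1, -1, -1, -1, -1, -1]
0.012 -0.076 [221, 221, 222, 222, 210, 215, 221, 225, 225, 225, 227, 227, 229, 229, 227, 218, 209, 225, 243, 244, 245, 244, 243, 244, 244, 244, 244, 244, 244, 245, 244, 244]
0.012 0.045 [-1, -1, -1, -1, -1, -1, -1, -1, -1, -1, -1, -1, -1, -1, -1, -1, -1, -1, -1, -1, -1, -1, -1, -1, -1, -1, -1, -1, -1, -1, -1, -1, -1, -1, -1, -1, -1, -1, -1, -1, -1, -1, -1, -1, -1]
lever pts 30151
0.086 0.0064 0.0095 0.013 -0.0991 13
0.092 0.0063 0.0093 0.0143 -0.0997 25
0.098 0.0068 0.0099 0.0147 -0.0996 23
0.104 0.0073 0.0107 0.0157 -0.0996 32
0.11 0.0078 0.0127 0.0193 -0.1015 112
0.116 0.0097 0.0137 0.0185 -0.1052 43
```

Moving lip sits against the carrier with no gap (face at holder Y ≈ -60), jaw ≈ 0.010. Now the lever: start from its +x side.

Emit:
arm_command(increments=[[0.01, 0.02, 0, 0, 0, 0.005, 0], [0.011, 0.032, 0, 0, 0, 0, 0], [0, 0, 0.03, 0, 0, 0, 0], [0, 0, 0.04, 0, 0, 0, 0], [0, 0, 0.026, 0, 0, 0, 0], [0, 0, 0, 0, 0, 0, 0], [0, 0, 0, 0, 0, 0, 0]])

```text
clock: 16.85
tool_pos: [0.5832, -0.0753, 0.107]
tcp_rot: [-3.141, 0.0, 1.409]
wrist_force: [0.3, 0.1, 0.1]
gripper_width: -0.004
finger_force: 0.0
```

```bash
cat > st.py <<'E'
from h import *
o=np.array([.5506,.0428]); d=np.array([.1537,.988]); ex=np.array([d[1],-d[0]])
s=readout.observe(); q=s['tool_pos'][:2]-o
print('X %.4f Y %.4f z %.4f'%(q@ex,q@d,s['tool_pos'][2]),s['tcp_rot'].round(3),s['wrist_force'].round(1),s['clock'],s['joints'].round(2))
E
python3 st.py
```

```text
X 0.0503 Y -0.1117 z 0.1070 [-3.141  0.     1.409] [0.3 0.1 0.1] 16.85 [ 0.26  0.61 -0.29  2.    0.31  0.57 -0.41]
```

Emit:
arm_command(increments=[[0.006, -0.006, 0, 0, 0, -0.007, 0], [0, -0.006, 0, 0, 0, 0, 0], [0, -0.006, 0, 0, 0, 0, 0], [0, -0.006, 0, 0, 0, 0, 0], [0, -0.006, -0.001, 0, 0, 0, 0], [0, -0.006, -0.001, 0, 0, 0, 0], [0, -0.005, 0, 0, 0, 0, 0], [0, 0, 0, 0, 0, 0, 0]])

```text
clock: 17.65
tool_pos: [0.5424, -0.0618, 0.1091]
tcp_rot: [-3.14, 0.0, 1.418]
wrist_force: [-0.6, 0.0, -0.3]
gripper_width: 0.003
finger_force: 0.0
```

```bash
python3 st.py
```

```text
X 0.0080 Y -0.1046 z 0.1091 [-3.14   0.     1.418] [-0.6  0.  -0.3] 17.65 [ 0.24  0.57 -0.29  2.1   0.32  0.51 -0.43]
```

Emit:
arm_command(increments=[[0, -0.005, 0.0005, 0, 0, 0, 0], [0, -0.005, 0.001, 0, 0, 0, 0], [0, -0.005, 0.0015, 0, 0, 0, 0], [0, -0.005, 0.002, 0, 0, 0, 0], [0, -0.005, 0.0025, 0, 0, 0, 0], [0, -0.004, 0.003, 0, 0, 0, 0], [0, 0, 0, 0, 0, 0, 0]])

```text
clock: 18.35
tool_pos: [0.5147, -0.0573, 0.0985]
tcp_rot: [-3.141, 0.0, 1.418]
wrist_force: [1.6, -0.4, 1.8]
gripper_width: 0.003
finger_force: 0.6
```

```bash
cat >> st.py <<'E'
c=cam('scene'); P=cloud(c); k=c['img'].max(2); Q=P[...,:2]-o; X=Q@ex; Y=Q@d; z=P[...,2]
t=cam('top'); 
for c in(t,c):
  P=cloud(c); k=c['img'].max(2); Q=P[...,:2]-o; X=Q@ex; Y=Q@d; z=P[...,2]
  m=(k<60)&(abs(Y+.105)<.012)&(z>.035)&(z<.125)&(X<0)&(X>-.11)
  for a in np.arange(-.1,0,.01):
    w=m&(X>=a)&(X<a+.01)
    if w.sum()>1: print(round(a,3),z[w].min().round(3),z[w].max().round(3),w.sum(),end=' | ')
  print()
E
python3 st.py
```

```text
X -0.0201 Y -0.1044 z 0.0985 [-3.141  0.     1.418] [ 1.6 -0.4  1.8] 18.35 [ 0.22  0.57 -0.27  2.16  0.33  0.45 -0.46]

-0.05 0.096 0.102 5 | -0.04 0.084 0.12 16 | -0.03 0.076 0.084 4 | -0.01 0.099 0.123 9 |
```

Emit:
arm_command(increments=[[0, -0.004, 0.003, 0, 0, 0, 0], [0, -0.005, 0.004, 0, 0, 0, 0], [0, -0.004, 0.004, 0, 0, 0, 0], [0, -0.003, 0.004, 0, 0, 0, 0], [0, -0.003, 0.005, 0, 0, 0, 0], [0, -0.003, 0.005, 0, 0, 0, 0], [0, 0, 0, 0, 0, 0, 0]])

```text
clock: 19.15
tool_pos: [0.4931, -0.0538, 0.0747]
tcp_rot: [3.141, 0.001, 1.418]
wrist_force: [-2.2, 1.1, 13.3]
gripper_width: -0.002
finger_force: 5.8
```

```bash
python3 st.py
```

```text
X -0.0419 Y -0.1042 z 0.0747 [3.141e+00 1.000e-03 1.418e+00] [-2.2  1.1 13.3] 19.15 [ 0.19  0.59 -0.23  2.22  0.36  0.36 -0.5 ]

-0.08 0.071 0.125 9 | -0.07 0.06 0.123 10 | -0.06 0.062 0.123 14 | -0.05 0.057 0.125 10 | -0.04 0.055 0.123 10 | -0.03 0.08 0.125 16 | -0.02 0.114 0.125 3 |
```

Good contact (about 13 N). Press on to level.

Emit:
arm_command(increments=[[0, -0.003, 0.003, 0, 0, 0, 0], [0, -0.002, 0.003, 0, 0, 0, 0], [0, -0.001, 0.003, 0, 0, 0, 0], [0, 0, 0.002, 0, 0, 0, 0], [0, 0, 0, 0, 0, 0, 0]])

```text
clock: 19.75
tool_pos: [0.4882, -0.0531, 0.0635]
tcp_rot: [3.14, 0.0, 1.418]
wrist_force: [-0.2, -0.5, 10.7]
gripper_width: 0.003
finger_force: 5.6
```

Emit:
arm_command(increments=[[0, 0, 0.001, 0, 0, 0, 0], [0, 0, 0.001, 0, 0, 0, 0], [0, 0, 0, 0, 0, 0, 0]])

```text
clock: 20.05
tool_pos: [0.488, -0.053, 0.0628]
tcp_rot: [3.14, 0.001, 1.418]
wrist_force: [-3.8, 1.1, 25.0]
gripper_width: 0.001
finger_force: 12.7
```

Emit:
arm_command(increments=[[0, 0, -0.005, 0, 0, 0, 0], [0, 0, -0.03, 0, 0, 0, 0], [0, 0, -0.045, 0, 0, 0, 0], [0, 0, -0.045, 0, 0, 0, 0], [-0.03, 0, -0.045, 0, 0, 0, 0], [-0.045, 0, -0.03, 0, 0, 0, 0], [-0.045, 0, 0, 0, 0, 0, 0], [-0.045, 0, 0, 0, 0, 0, 0], [0, 0, 0, 0, 0, 0, 0]])

```text
clock: 20.95
tool_pos: [0.4604, -0.2181, 0.2545]
tcp_rot: [-3.14, 0.004, 1.406]
wrist_force: [-0.1, 1.1, 0.1]
gripper_width: 0.002
finger_force: 0.0
```

```bash
python3 - <<'E'
from h import *
o=np.array([.5506,.0428]); d=np.array([.1537,.988]); ex=np.array([d[1],-d[0]])
s=cam('scene'); c=cam('wrist'); t=cam('top')
f=lambda c,r:cv2.resize(c['img'][r[0]:r[1],r[2]:r[3]],(r[4],r[5]),interpolation=2)
A=np.hstack([f(s,(150,260,270,350,400,550)),f(c,(0,400,160,480,400,500)) if 0 else cv2.copyMakeBorder(f(c,(0,400,160,480,400,500)),0,50,0,0,0)])
cv2.imwrite('pics/fin.png',A[:,:,::-1])
for n,c in(('w',c),('s',s),('t',t)):
  P=cloud(c); k=c['img'].max(2); Q=P[...,:2]-o; X=Q@ex; Y=Q@d; z=P[...,2]
  m=(k<70)&(abs(Y+.105)<.025)&(z>.03)&(z<.13)&(X<-.03)&(X>-.12)
  if m.sum(): print(n,'grip X',X[m].min(),X[m].max(),'Y',Y[m].mean(),'z',np.percentile(z[m],[5,50,95]).round(4),m.sum())
  w=(abs(X)<.018)&(abs(Y)<.055)&(z>.04)&(z<.08); print('carrier z',np.percentile(z[w],[5,50,95]).round(4))
E
```

```text
Traceback (most recent call last):
IndexError: index -1 is out of bounds for axis 0 with size 0
```

View pics/fin.png

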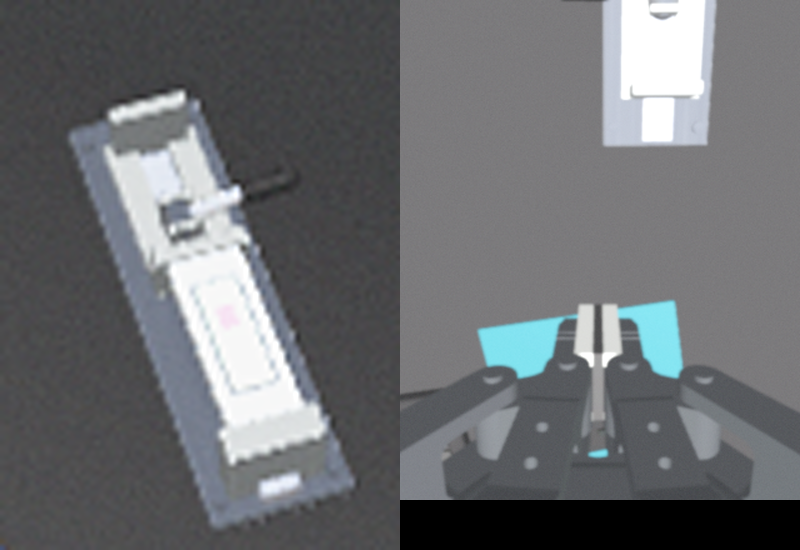

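Carrier (235,340 in the left crop) sits tight between both jaws, and the lever lies out to -x with its grip at (270,182). A last numeric check of the lever height and gaps follows.

```bash
python3 - <<'E'
from h import *
o=np.array([.5506,.0428]); d=np.array([.1537,.988]); ex=np.array([d[1],-d[0]])
for n in 'scene','top':
  c=load(n); P=cloud(c); k=c['img'].max(2); Q=P[...,:2]-o; X=Q@ex; Y=Q@d; z=P[...,2]
  m=(k<200)&(abs(Y+.105)<.02)&(z>.025)&(z<.13)&(X<-.035)&(X>-.12)
  if m.sum(): print(n,'grip X',X[m].min(),X[m].max(),'Y',Y[m].mean(),'z',np.percentile(z[m],[5,50,95]).round(4),m.sum())
  for a in np.arange(-.095,-.03,.01):
    w=m&(X>=a)&(X<a+.01); 
    if w.sum(): print(round(a+.005,3),z[w].max().round(4),end=' | ')
  for lo in(-.058,-.03,0,.03,.05):
    w=(abs(X)<.015)&(abs(Y-lo)<.006)&(z>.02)&(z<.09); print(lo,np.median(z[w]).round(4),end=' ; ')
  print()
  y=np.arange(-.08,.09,.002); g=c['img'].min(2)
  print([(int(v*1000),int(g[tuple(np.round(proj(c,[*(o+d*v),.06])).astype(int)[::-1])])) for v in y if abs(abs(v)-.06)<.012])
E
```

```text
scene grip X -0.07573054284676019 -0.03900290302754401 Y -0.1030853394018251 z [0.0483 0.0545 0.0589] 53
-0.08 0.0556 | -0.07 0.0584 | -0.06 0.0607 | -0.05 0.0612 | -0.04 0.0564 | -0.058 0.061 ; -0.03 0.062 ; 0 0.0621 ; 0.03 0.0626 ; 0.05 0.0614 ; 
[(-72, 164), (-69, 216), (-67, 224), (-65, 224), (-63, 224), (-61, 183), (-59, 183), (-57, 237), (-55, 237), (-53, 247), (-51, 247), (-49, 246), (48, 247), (50, 246), (52, 246), (54, 247), (56, 244), (58, 244), (60, 227), (62, 227), (64, 219), (66, 219), (68, 221), (70, 220)]
top grip X -0.077943599574812 -0.0386562908585759 Y -0.10446221584727838 z [0.0484 0.0536 0.0598] 59
-0.08 0.0567 | -0.07 0.0603 | -0.06 0.06 | -0.05 0.0588 | -0.04 0.0582 | -0.058 0.0593 ; -0.03 0.0615 ; 0 0.0599 ; 0.03 0.0606 ; 0.05 0.0593 ; 
[(-72, 219), (-69, 241), (-67, 240), (-65, 240), (-63, 240), (-61, 243), (-59, 243), (-57, 244), (-55, 245), (-53, 245), (-51, 245), (-49, 245), (48, 245), (50, 246), (52, 246), (54, 246), (56, 244), (58, 244), (60, 226), (62, 233), (64, 233), (66, 240), (68, 240), (70, 240)]
```

```bash
python3 -c "
from bench import order; print(order.sign_off())"
```

```text
the job is handed in; nothing more can be done
None
```

The job is handed in: the large carrier lies flat on both ledges and held snug between the jaws, and the cam lever was then pressed down to its stop; I did not touch the rack, tip box or mouse, and the arm ended clear at about 21 s.

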